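# Unbar the vial carrier and unload it

### The job

Lift the retaining bar up out of its two open brackets on the vial carrier, keeping it roughly level and leaving both vials in their pockets, and lay it on the free worktop, clear of the carrier. Then take the two vials out of the carrier and stand both upright on the sunken floor of the white foam tray. Set everything down without dropping it, never tip a vial over, and leave the loose tape roll and the small beaker where they are.

Things in the scene. Friction and masses are not known exactly. Their poses are not given: they have to be found in the camera images.
- carrier: Vial carrier, fixed to the worktop: grey base plate 70 (x) x 226 (y) x 6 mm with a grey nest block and two brackets. Origin: centre of the underside, on the worktop; y runs along the bar, z up. The worktop on its robot side is free: the bar, kept parallel, can be laid with its middle 0.14 m nearer the robot (world x) than the carrier's.
- pocket_left (a point): Floor centre of one pocket (carrier y +45 mm, x 0), 6 mm above the worktop: round, 27 mm wide, 12 mm deep, in the grey nest block 54 (x) x 140 (y) mm whose top is 18 mm above the worktop. The other pocket is alike at carrier y -45 mm. A vial stands in each.
- slot_left (a point): Floor centre of the slot of one bracket (carrier y +95 mm), 60 mm above the worktop. Bracket: aluminium plate 8 mm thick (y), 44 mm wide (x), 84 mm high; slot 20 mm wide (x), 24 mm deep, open at the top. The other bracket is alike at carrier y -95 mm. The bar lies in both slots.
- bar_tab (a point): Point in the grip tab, middle of the bar, 25 mm above the bar's underside (so 85 mm above the worktop at the start); x across, y along the bar, z up. The black tab is 16 mm wide (x), 40 mm long (y) and stands from 8 to 38 mm above the bar's underside.
- bar: Loose aluminium retaining bar, 16 mm wide (x), 228 mm long (y) over all, 10 mm thick, 0.1 to 0.21 kg, lying in both slots above the vials. At each end, just outside the bracket, a cross-head 36 mm wide (x), 8 mm long, 10 mm thick; set on a flat surface the bar stands steadily on them, tab up. Origin: middle of the underside.
- vial_tall_centre (a point): Loose closed vial with a white cap, 22 mm in diameter, 52 mm high (cap: the top 11 mm, 20 mm across), 30 g, standing in either pocket. Point: its centre, 26 mm above its underside; z along the vial, up. Its top is 2 mm below the bar.
- vial_short_centre (a point): Loose closed vial with a white cap, 24 mm in diameter, 46 mm high (cap: the top 10 mm, 21 mm across), 30 g, standing in the other pocket. Point: its centre, 23 mm above its underside; z along the vial, up.
- tray: White foam packing tray, fixed on the worktop, 100 (x) x 144 (y) mm, rim 56 mm above the worktop. Its sunken flat floor, 72 (x) x 116 (y) mm, lies 40 mm above the worktop, 16 mm below the rim. Origin: centre of the underside, on the worktop; z up. Vials gripped by the cap keep fingers above the rim. Behind it a ledge 0.49 m high fills world x > 0.56, y < -0.06 m: keep the wrist clear.
- tape_roll_centre (a point): Bystander: loose tape roll lying flat, 52 mm in diameter, 19 mm high. Point: its centre. Leave it alone.
- beaker_small_centre (a point): Bystander: loose clear beaker, 58 mm in diameter, 62 mm high. Point: its centre. Leave it alone.

How it is judged:
On the way, in this order (a step that is already met when the one before it is completed fails the run):
1. the bar is lifted out of both brackets (30 mm or more above its seat), both vials still in their pockets (z of bar_tab in the frame of carrier above 0.115 m and distance of each of vial_tall_centre, vial_short_centre from where it was at the start of the episode below 0.015 m), for 0.1 s.
2. the bar lies level on the worktop, clear of the carrier and released, both vials still in their pockets (height (world z) of bar_tab below 0.028 m and angle between bar_tab's own y axis and vertical between 1.47 and 1.67 rad and linear speed of bar below 0.02 m/s and contact force between bar and carrier below 0.05 N and contact force between bar and the fingers below 0.05 N and distance of each of vial_tall_centre, vial_short_centre from where it was at the start of the episode below 0.015 m), for 0.2 s.
At the end, for the whole second after the job is handed in: The bar lies level (within 0.1 rad) on the worktop, its tab point less than 28 mm up, not touching the carrier; both vials stand upright (within 0.15 rad) on the tray's sunken floor (centre inside the 72 x 116 mm floor, height within 5 mm); all released and at rest (height (world z) of bar_tab below 0.028 m and angle between bar_tab's own y axis and vertical between 1.47 and 1.67 rad and linear speed of each of bar, vial_tall, vial_short below 0.02 m/s and contact force between bar and carrier below 0.05 N and contact force between bar and the fingers below 0.05 N and x of vial_tall_centre in the frame of tray between -0.036 and 0.036 m and y of vial_tall_centre in the frame of tray between -0.058 and 0.058 m and z of vial_tall_centre in the frame of tray between 0.061 and 0.071 m and angle between each of vial_tall_centre, vial_short_centre's own z axis and vertical below 0.15 rad and x of vial_short_centre in the frame of tray between -0.036 and 0.036 m and y of vial_short_centre in the frame of tray between -0.058 and 0.058 m and z of vial_short_centre in the frame of tray between 0.058 and 0.068 m).
It fails at once if the bar tilted more than 0.5 rad from level (angle between bar_tab's own y axis and vertical below 1.07 rad or angle between bar_tab's own y axis and vertical above 2.07 rad).
It fails at once if the bar or a vial dropped (over 0.5 m/s out of the fingers) ((contact force between bar and the fingers below 0.01 N and linear speed of bar above 0.5 m/s) or (contact force between vial_tall and the fingers below 0.01 N and linear speed of vial_tall above 0.5 m/s) or (contact force between vial_short and the fingers below 0.01 N and linear speed of vial_short above 0.5 m/s)).
It fails at once if a vial tipped over (more than 0.7 rad) (angle between any of vial_tall_centre, vial_short_centre's own z axis and vertical above 0.7 rad).
It fails at once if the tape roll or the small beaker moved more than 20 mm (distance of any of tape_roll_centre, beaker_small_centre from where it was at the start of the episode above 0.02 m).
It also fails if it takes over 72 s, if anything falls off the work surface, if the arm or the gripper's body presses on something with over 40 N, if the wrist force passes 120 N, or if a joint passes its speed limit or range.

### The arm

A 7-joint arm with a two-finger parallel gripper is mounted at the origin on a cart in front of the work surface, level with it; the furniture and walls round the work are solid. World frame = base frame: x ahead of the robot, y to its left, z up, the work surface at z = 0. Lengths are in m, angles in rad, forces in N, time in s.
With the tool pointing down it reaches from about 0.4 to 0.85 m from the base axis. Payload 6.9 kg.
Tool frame: the origin (TCP) lies between the finger pads; the fingertips stand 8 mm ahead of it and the grasp point (between the pads) lies 11 mm behind it; z points along the fingers, y is the direction in which the jaws open and shut (so a half turn about z gives the same grasp; the last joint's range is limited). The gripper opens to 85 mm and grips with 20 to 120 N. Pads are 22 mm wide; open, the fingers measure 114 mm over their backs; the gripper's body (76 mm by 85 mm) begins 54 mm behind the grasp point. The pads swing forward as they close: fully open they stand 13 mm farther back than shut.
Start: joints at [-1.073, 0.507, -0.238, 1.5, 0.126, 1.149, -0.155], TCP at [0.239, 0.578, 0.218] pointing down, gripper open.
Joint ranges: [-3.08, 3.08], [-0.24, 2.05], [-1.43, 1.35], [0, 2.5], [-1.52, 4.66], [0.17, 1.96], [-2.89, 2.89]. Speed limits (rad/s): [2.39, 2.39, 3.14, 3.14, 3.14, 3.14, 3.14].

### API

Orientations are given as a 3x3 rotation matrix whose columns are the frame's x, y, z axes.
In Python, from plant import ctrl gives the robot as it stands.
- The arm moves only by the tool jog_arm, never from a script. Its argument "commands" is a list of rows, each a list of 7 numbers: the shift along the world's x, y, z in mm, then the turn, a rotation vector about the world's x, y, z in degrees, then the closure, from 0 (fully open) to 1 (shut). A call has 1 to 10 rows; each row is the pose to reach, as a shift and turn from the pose commanded when the call began; what a row does not reach only later rows make up. A row lasts 1/8 s, in which the tool goes at most 62.5 mm and 10.7 degrees, less where a joint would pass 70% of its speed; a pose out of reach is approached as far as the arm can. A call with a gripper value outside its range is refused whole. The fingers move at their own pace and stop on an object; the grip force is fixed at half the most. Time passes only in rows, so rows that repeat a pose let the fingers close. It gives the time, the measured TCP pose, the force and the opening at its end, in the units of the state.
- ctrl.observe(): the state, without advancing time (a new reading comes with each control period).
- ctrl.snapshot(name): name is "scene" or "top" or "wrist"; returns a dict with "image" (420x560x3 uint8, red, green, blue), "intrinsics" (3x3 intrinsics, pixels), "origin" and "orientation" of the camera in the world. Camera axes: x right, y up, looking along -z (the intrinsics and any distortion apply to the point x, -y, -z); pixel columns grow to the right and rows downward; lengths in m; the calibration is good to about 2 mm. The wrist camera is an equidistant fisheye: a pixel r from the principal point sees the ray r / f radians off the axis. A picture is of the moment at which its call begins. There is no depth.
- ctrl.job_done(): hands the job in, once; it reports no verdict.
The state is a dict: "time_s": time; "joints": joint angles; "qvel": joint speeds; "joint_torque": joint torques, N m; "eef_pos": TCP position; "ee_rot": TCP orientation; "contact_force": force on the tool from outside, world axes, zero at the start; "moment": the same for the moment, N m; "finger_gap": finger opening in m.
Only numpy, scipy, OpenCV 4.12 (cv2) and the standard library are available. Lean on these libraries where they do the work, as an engineer would, in place of code of your own. Each camera call takes 0.05 s, during which the arm holds its last target. There are 200 camera calls.

## Working session

There is one attempt and no reset: what is moved stays moved. The work goes in short steps, Python scripts to look and compute and a tool call to move; the robot and the scene stay as the last step left them, time stands still between calls to the robot, and variables do not carry over. Pictures are saved under pics/ and viewed, about 8 in all and at most 12, crops included, and the job is handed in when it is done.

Besides the shell and the picture viewer there is one more tool, called after "Call:" as a command line: name --pt "numbers of a row" for each row, then --argument value for the rest. jog_arm: Moves the arm, as the interface text tells. Its arguments: {"type":"object","properties":{"commands":{"type":"array","items":{"type":"array","items":{"type":"number"}}}},"required":["commands"]}

```bash
mkdir -p pics; cat > h.py <<'E'
import numpy as np, cv2
from plant import ctrl
def snap(n,f):
    s=ctrl.snapshot(n); cv2.imwrite('pics/'+f,cv2.cvtColor(s['image'],cv2.COLOR_RGB2BGR))
    np.savez('pics/'+f+'.npz',K=s['intrinsics'],o=s['origin'],R=s['orientation']); return s
def back(f,uv,z):
    d=np.load('pics/'+f+'.npz'); K,o,R=d['K'],d['o'],d['R']; out=[]
    for (u,v),h in zip(uv,np.broadcast_to(z,len(uv))):
        a,b=(u-K[0,2])/K[0,0],(v-K[1,2])/K[1,1]
        if 'wrist' in f:
            r=np.hypot(a,b); t=np.tan(r)/r if r>1e-9 else 1; a*=t;b*=t
        w=R@np.array([a,-b,-1]); out.append(o+w*(h-o[2])/w[2])
    return np.array(out)
def proj(f,P):
    d=np.load('pics/'+f+'.npz'); K,o,R=d['K'],d['o'],d['R']
    c=(np.atleast_2d(P)-o)@R; a=c[:,0]/-c[:,2]; b=-c[:,1]/-c[:,2]
    if 'wrist' in f:
        r=np.hypot(a,b); t=np.arctan(r)/r; a,b=a*t,b*t
    return np.c_[a*K[0,0]+K[0,2],b*K[1,1]+K[1,2]]
E
python3 - <<'E'
from h import *
np.set_printoptions(precision=4,suppress=True)
for n in('top','scene'):
    s=snap(n,n+'1.png'); print(n,s['intrinsics'],s['origin'],s['orientation'])
o=ctrl.observe(); print(o)
E
```

```text
top [[532.7047   0.     280.6439]
 [  0.     532.7047 210.1006]
 [  0.       0.       1.    ]] [0.4297 0.0925 1.4963] [[-0.0057  0.9959 -0.0899]
 [-0.9999 -0.007  -0.0132]
 [-0.0138  0.0899  0.9959]]
scene [[400.3642   0.     275.7553]
 [  0.     400.3642 207.6286]
 [  0.       0.       1.    ]] [ 0.046  -0.5396  0.778 ] [[ 0.7865  0.4154 -0.457 ]
 [-0.6174  0.5135 -0.596 ]
 [-0.0129  0.7509  0.6603]]
{'time_s': 0.1, 'joints': array([-1.0735,  0.5083, -0.2375,  1.501 ,  0.1257,  1.1489, -0.1548]), 'qvel': array([-0.0001, -0.0019,  0.0009, -0.0019, -0.0005, -0.0007, -0.0004]), 'joint_torque': array([ -0.0046, -62.1839,  -2.1948, -25.0204,   0.0124,   0.0078,
        -0.    ]), 'eef_pos': array([0.2385, 0.5772, 0.2174]), 'ee_rot': array([[-0.9242,  0.3819, -0.0006],
       [ 0.3819,  0.9242, -0.0015],
       [-0.    , -0.0016, -1.    ]]), 'contact_force': array([ 0.2071, -0.1934, -0.0055]), 'moment': array([-0.012 , -0.015 ,  0.0196]), 'finger_gap': 0.08566073959504286}
```

View pics/top1.png

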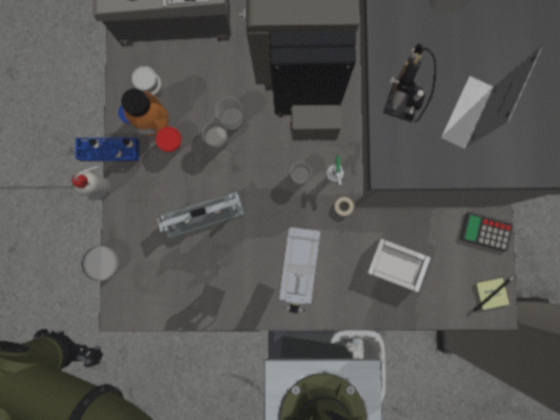

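View pics/scene1.png

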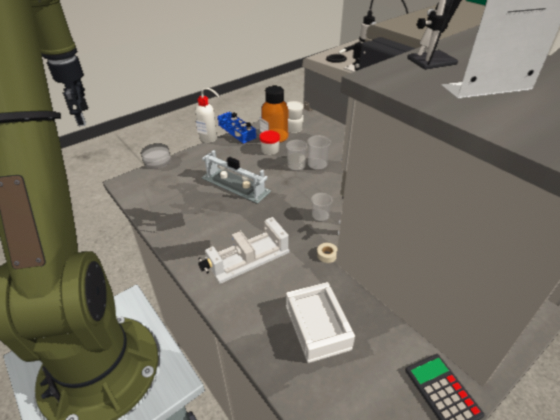

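Top view: the carrier with bar is around (200,213), tab at about (199,211); the tray is at (400,265), the tape roll at (344,206) and the small beaker at (300,173). I'll enlarge the carrier and tray next.

```bash
python3 - <<'E'
import cv2,numpy as np
a=cv2.imread('pics/top1.png');b=cv2.imread('pics/scene1.png')
f=lambda i,x,y,w,h,k:cv2.resize(np.clip(i[y:y+h,x:x+w].astype(float)*1.4,0,255).astype('uint8'),None,fx=k,fy=k,interpolation=cv2.INTER_CUBIC)
A=f(a,150,185,100,60,4);B=f(a,360,230,80,70,4)
C=f(b,195,145,80,60,5)
im=np.zeros((560,800,3),'uint8'); im[:240,:400]=A; im[:280,400:720]=B; im[250:550,:400]=C
im[290:530,400:800]=f(b,275,270,100,100,4)[:240][:,:400] if 0 else cv2.resize(b[270:370,275:375],(400,240))
cv2.imwrite('pics/crop1.png',im)
E
```

```text
(no output)
```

View pics/crop1.png

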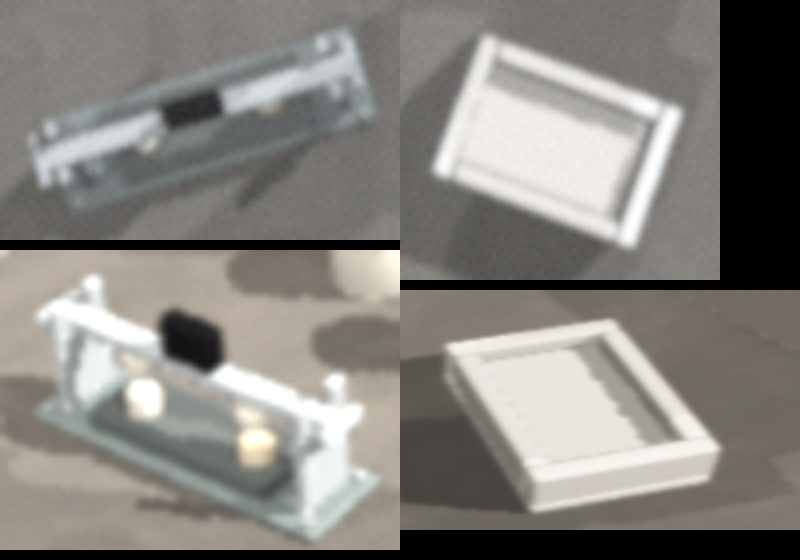

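The crop shows the bar running slightly diagonally with the tab at crop (193,108), and the cross-heads near (40,162) and (352,62). Rim corners of the tray are at (487,35), (682,110), (630,247) and (433,173).

```bash
python3 - <<'E'
from h import *
np.set_printoptions(precision=4,suppress=True)
A=lambda L:[(150+x/4,185+y/4) for x,y in L]; B=lambda L:[(360+(x-400)/4,230+y/4) for x,y in L]
tab=back('top1.png',A([(161,100),(220,88),(222,110),(164,123)]),.098); print('tab',tab,tab.mean(0))
e=back('top1.png',A([(40,162),(352,62)]),.07); print('ends',e,e.mean(0),np.linalg.norm(e[0]-e[1]))
pl=back('top1.png',A([(72,212),(375,118)]),.006); print('plate',pl,np.linalg.norm(pl[0]-pl[1]),np.degrees(np.arctan2(*(pl[0]-pl[1])[:2])),'bar',np.degrees(np.arctan2(*(e[0]-e[1])[:2])))
t=back('top1.png',B([(487,35),(682,110),(630,247),(433,173)]),.056); print('tray',t,t.mean(0),[np.linalg.norm(t[i]-t[i-1]) for i in range(4)])
d=t[0]+t[3]-t[1]-t[2]; print('tray ang of y axis from world y toward x',np.degrees(np.arctan2(d[0],d[1])))
# scene: tab centre in crop C and ray
C=lambda L:[(195+x/5,145+(y-250)/5) for x,y in L]
tabs=back('scene1.png',C([(165,312),(222,340)]),.098); print('scene tab top', tabs, tabs.mean(0))
D=[(275+(x-400)/4,270+(y-290)/2.4) for x,y in [(447,347),(612,320),(719,450),(533,485)]]
t=back('scene1.png',D,.056); print('tray sc',t.mean(0),[np.linalg.norm(t[i]-t[i-1]) for i in range(4)])
print('bystanders',back('top1.png',[(344,206),(300,173)],[.019,.062]), 'others', back('top1.png',[(100,264),(89,183),(216,134)],[.05,.1,.08]))
E
```

```text
tab [[0.5579 0.3499 0.098 ]
 [0.5656 0.3109 0.098 ]
 [0.551  0.3095 0.098 ]
 [0.5426 0.3478 0.098 ]] [0.5543 0.3295 0.098 ]
ends [[0.5191 0.4362 0.07  ]
 [0.5853 0.2263 0.07  ]] [0.5522 0.3312 0.07  ] 0.22012670883591787
plate [[0.4879 0.4286 0.006 ]
 [0.5526 0.216  0.006 ]] 0.22221251085406424 -16.915749998229195 bar -17.478365607871524
tray [[ 0.4803 -0.1604  0.056 ]
 [ 0.4292 -0.2897  0.056 ]
 [ 0.3384 -0.2524  0.056 ]
 [ 0.3882 -0.1222  0.056 ]] [ 0.409  -0.2062  0.056 ] [np.float64(0.0997571980120096), np.float64(0.13903980623903422), np.float64(0.09821407233065071), np.float64(0.13931904196657827)]
tray ang of y axis from world y toward x 21.23443769881838
scene tab top [[0.5461 0.3445 0.098 ]
 [0.5563 0.2985 0.098 ]] [0.5512 0.3215 0.098 ]
tray sc [ 0.4073 -0.2107  0.056 ] [np.float64(0.14136578665736343), np.float64(0.09796965430965407), np.float64(0.14100561422812566), np.float64(0.099303760110089)]
bystanders [[ 0.5733 -0.0642  0.019 ]
 [ 0.6601  0.0583  0.062 ]] others [[0.4168 0.6029 0.05  ]
 [0.6316 0.6199 0.1   ]
 [0.7658 0.2853 0.08  ]]
```

Call:
jog_arm --pt "40 -30 0 0 0 -8 0" --pt "90 -70 0 0 0 -16 0" --pt "140 -110 0 0 0 -24 0" --pt "190 -150 0 0 0 -32 0" --pt "240 -190 0 0 0 -40 0" --pt "290 -225 0 0 0 -48 0" --pt "314 -247 0 0 0 -50.3 0" --pt "314 -247 0 0 0 -50.3 0" --pt "314 -247 0 0 0 -50.3 0" --pt "314 -247 0 0 0 -50.3 0"

```text
time_s: 1.35
eef_pos: [0.5514, 0.3322, 0.2181]
ee_rot: [[-0.299, 0.954, -0.001], [0.954, 0.299, 0.001], [0.001, -0.001, -1.0]]
contact_force: [-0.7, 0.6, -0.0]
finger_gap: 0.0856
```

```bash
python3 - <<'E'
from h import *
np.set_printoptions(precision=4,suppress=True)
s=snap('wrist','wrist1.png'); print(s['origin'],s['orientation'],s['intrinsics'][0,0]); o=ctrl.observe(); print(o['eef_pos'],o['ee_rot'],o['joints'])
E
```

```text
[0.5257 0.4113 0.3737] [[ 0.9541 -0.2837 -0.0957]
 [ 0.2994  0.9035  0.3066]
 [-0.0005 -0.3212  0.947 ]] 325.19226210127806
[0.5515 0.332  0.2182] [[-0.299   0.9542 -0.0006]
 [ 0.9542  0.299   0.0006]
 [ 0.0007 -0.0004 -1.    ]] [-0.5978  0.5317  0.0311  1.4482 -0.0181  1.1621 -0.2601]
```

View pics/wrist1.png

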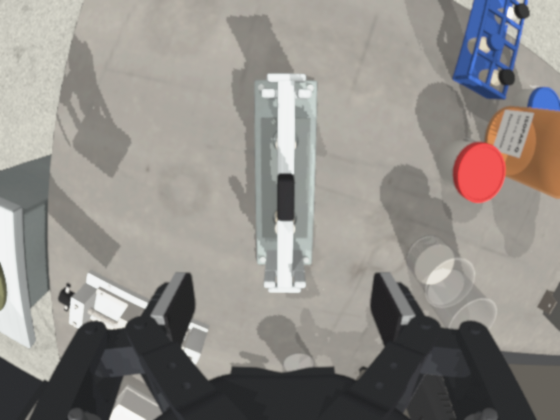

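Wrist view: the bar runs vertically from (286,77) to (285,290), the tab top is centred at about (286,192), and the fingers straddle its axis.

```bash
python3 - <<'E'
from h import *
np.set_printoptions(precision=4,suppress=True)
g=cv2.cvtColor(cv2.imread('pics/wrist1.png'),cv2.COLOR_BGR2GRAY).astype(int)
print(g[195,260:316]); print(g[165:230,286])
print(g[120,260:316]); print(g[270,260:316])
e=back('wrist1.png',[(286,77.5),(285.5,290)],.07); print(e,e.mean(0),np.linalg.norm(e[0]-e[1]),np.degrees(np.arctan2(*(e[0]-e[1])[:2])))
print(back('wrist1.png',[(286,185),(286,220),(286,176),(286,212)],[.098,.098,.098,.098]))
E
```

```text
[152 142 130 126 124 125 125 125 125 125 125 124 124 123 123 119 105  75
  52  50  52  54  54  54  54  55  54  53  54  54  53  53  53  64  98 131
 145 147 148 149 150 149 149 150 150 151 156 165 174 185 191 198 200 190
 174 167]
[204 204 204 204 203 203 198 176 123  65  37  33  34  36  38  43  48  51
  53  54  53  55  54  54  55  54  54  55  55  53  54  54  54  54  54  54
  54  54  55  55  55  55  55  54  55  55  54  54  54  54  54  54  54  55
  67 111 175 220 230 232 232 232 233 235 237]
[146 135 129 127 128 128 128 128 128 128 130 134 140 147 144 131 130 169
 222 238 241 242 243 243 242 242 242 242 242 243 243 243 242 237 217 173
 152 149 150 150 150 150 150 150 150 150 150 150 151 156 170 183 189 189
 185 178]
[174 175 173 170 162 159 155 151 150 150 149 147 146 147 152 162 178 211
 235 241 242 242 242 242 243 243 244 243 237 221 198 173 151 145 147 147
 147 147 147 146 146 146 147 149 149 145 143 142 143 145 151 159 164 166
 167 169]
[[0.521  0.4368 0.07  ]
 [0.587  0.2269 0.07  ]] [0.554  0.3318 0.07  ] 0.21997496997138724 -17.457034406764002
[[0.5494 0.3461 0.098 ]
 [0.5592 0.3151 0.098 ]
 [0.5469 0.3538 0.098 ]
 [0.5569 0.3224 0.098 ]]
```

Call:
jog_arm --pt "1 0 -40 0 0 0 0" --pt "1 0 -80 0 0 0 0" --pt "1 0 -105 0 0 0 0" --pt "1 0 -120 0 0 0 0" --pt "1 0 -130 0 0 0 0" --pt "1 0 -138 0 0 0 0" --pt "1 0 -144 0 0 0 0" --pt "1 0 -144 0 0 0 0" --pt "1 0 -144 0 0 0 0"

```text
time_s: 2.52
eef_pos: [0.5539, 0.3307, 0.0746]
ee_rot: [[-0.296, 0.955, 0.001], [0.955, 0.296, 0.0], [0.0, 0.001, -1.0]]
contact_force: [-0.6, 0.8, 0.7]
finger_gap: 0.0852
```

Call:
jog_arm --pt "0 1 0 0 0 0 0.4" --pt "0 1 0 0 0 0 0.7" --pt "0 1 0 0 0 0 0.85" --pt "0 1 0 0 0 0 1" --pt "0 1 0 0 0 0 1" --pt "0 1 0 0 0 0 1" --pt "0 1 0 0 0 0 1" --pt "0 1 0 0 0 0 1"

```text
time_s: 3.52
eef_pos: [0.5539, 0.3317, 0.0744]
ee_rot: [[-0.296, 0.955, 0.001], [0.955, 0.296, 0.0], [0.0, 0.001, -1.0]]
contact_force: [0.5, 0.2, 3.1]
finger_gap: 0.0139
```

Call:
jog_arm --pt "0 0 4 0 0 0 1" --pt "0 0 10 0 0 0 1" --pt "0 0 18 0 0 0 1" --pt "0 0 28 0 0 0 1" --pt "0 0 40 0 0 0 1" --pt "0 0 52 0 0 0 1" --pt "0 0 60 0 0 0 1" --pt "0 0 60 0 0 0 1" --pt "0 0 60 0 0 0 1"

```text
time_s: 4.65
eef_pos: [0.5534, 0.3315, 0.1338]
ee_rot: [[-0.297, 0.955, -0.001], [0.955, 0.297, -0.0], [-0.0, -0.001, -1.0]]
contact_force: [0.7, -0.8, -1.4]
finger_gap: 0.014
```

```bash
python3 - <<'E'
from h import *
a=snap('scene','scene2.png')['image']
b=snap('wrist','wrist2.png')['image']
im=np.zeros((420,800,3),'uint8'); im[:,:360]=cv2.resize(a[130:235,180:270],(360,420)); im[:,360:]=cv2.resize(b,(440,420))
cv2.imwrite('pics/c2.png',im[:,:,::-1])
E
```

```text
(no output)
```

View pics/c2.png

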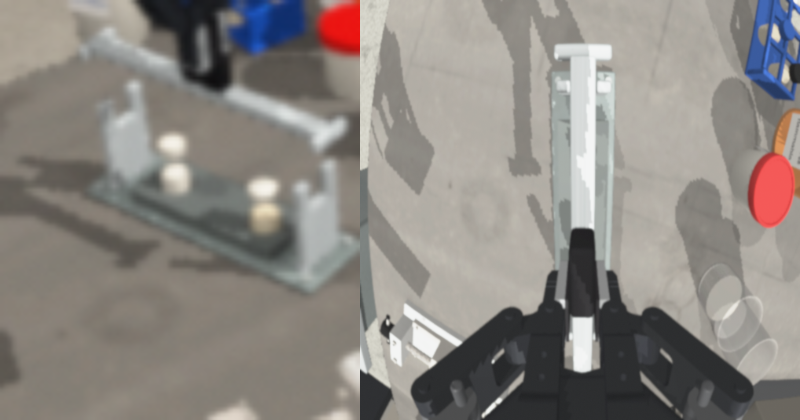

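The bar is lifted level above the brackets and both vials are still in their pockets (caps visible). I'm moving it 140 mm toward the robot and lowering it.

Call:
jog_arm --pt "-15 0 0 0 0 0 1" --pt "-40 0 0 0 0 0 1" --pt "-70 0 0 0 0 0 1" --pt "-100 0 0 0 0 0 1" --pt "-125 0 0 0 0 0 1" --pt "-140 0 0 0 0 0 1" --pt "-140 0 0 0 0 0 1" --pt "-140 0 -20 0 0 0 1" --pt "-140 0 -50 0 0 0 1" --pt "-140 0 -75 0 0 0 1"

```text
time_s: 6.0
eef_pos: [0.4149, 0.3315, 0.0582]
ee_rot: [[-0.296, 0.955, 0.001], [0.955, 0.296, 0.0], [-0.0, 0.001, -1.0]]
contact_force: [-0.1, 0.1, -1.4]
finger_gap: 0.0138
```

Call:
jog_arm --pt "0 0 -15 0 0 0 1" --pt "0 0 -25 0 0 0 1" --pt "0 0 -32 0 0 0 1" --pt "0 0 -38 0 0 0 1" --pt "0 0 -41 0 0 0 1" --pt "0 0 -42 0 0 0 1" --pt "0 0 -42 0 0 0 1" --pt "0 0 -42 0 0 0 1"

```text
time_s: 7.0
eef_pos: [0.4138, 0.3317, 0.0174]
ee_rot: [[-0.297, 0.955, 0.0], [0.955, 0.297, 0.0], [0.0, 0.0, -1.0]]
contact_force: [0.1, -0.7, -0.2]
finger_gap: 0.0143
```

Call:
jog_arm --pt "0 0 -1 0 0 0 1" --pt "0 0 -2 0 0 0 1" --pt "0 0 -2 0 0 0 1" --pt "0 0 -3 0 0 0 1" --pt "0 0 -3 0 0 0 1"

```text
time_s: 7.62
eef_pos: [0.4138, 0.3317, 0.0144]
ee_rot: [[-0.296, 0.955, 0.0], [0.955, 0.296, 0.0], [0.0, 0.0, -1.0]]
contact_force: [0.5, -0.2, 3.0]
finger_gap: 0.0144
```

Call:
jog_arm --pt "0 0 0 0 0 0 0.8" --pt "0 0 0 0 0 0 0.6" --pt "0 0 0 0 0 0 0.4" --pt "0 0 0 0 0 0 0.3" --pt "0 0 0 0 0 0 0.3" --pt "0 0 20 0 0 0 0.3" --pt "0 0 60 0 0 0 0.3" --pt "0 0 110 0 0 0 0.3" --pt "0 0 160 0 0 0 0.3" --pt "0 0 160 0 0 0 0.3"

```text
time_s: 8.88
eef_pos: [0.4155, 0.333, 0.1781]
ee_rot: [[-0.296, 0.955, 0.006], [0.955, 0.296, 0.005], [0.003, 0.007, -1.0]]
contact_force: [-0.2, 0.1, -0.4]
finger_gap: 0.0598
```

```bash
python3 - <<'E'
from h import *
a=snap('wrist','wrist3.png')['image']; t=snap('top','top3.png')['image']
im=np.zeros((420,800,3),'uint8'); im[:,:560]=a; im[:180,560:]=cv2.resize(t[185:275,150:270],(240,180)); cv2.imwrite('pics/c3.png',im[:,:,::-1])
print(ctrl.observe()['eef_pos'],ctrl.observe()['finger_gap'])
E
```

```text
[0.41359584 0.33161255 0.1743377 ] 0.059662607675004864
```

View pics/c3.png

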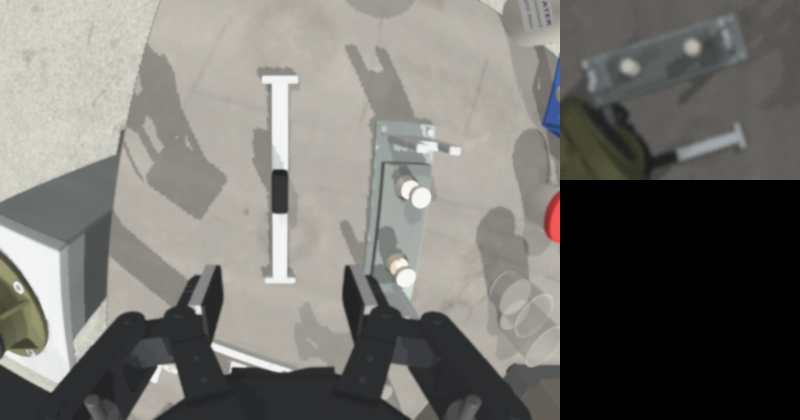

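Bar lies flat on the worktop at wrist (280,75)–(280,282), released. The vial caps are at (421,197) and (405,276) in wrist, and about (184,218) and (215.5,208.5) in top.

```bash
python3 - <<'E'
from h import *
np.set_printoptions(precision=4,suppress=True)
for f,uv,roi in(('wrist3.png',[(421,197),(405,276)],8),('top3.png',[(184,218),(215.5,208.5)],4)):
    g=cv2.cvtColor(cv2.imread('pics/'+f),cv2.COLOR_BGR2GRAY)
    for k,(u,v) in enumerate(uv):
        u0,v0=int(u)-2*roi,int(v)-2*roi; p=g[v0:v0+4*roi+1,u0:u0+4*roi+1]
        m=(p>(235 if roi==8 else p.max()*.8)).astype('uint8'); n,l,st,c=cv2.connectedComponentsWithStats(m); j=1+st[1:,4].argmax()
        q=c[j]+[u0,v0]; print(f,k,q,st[j]); print(back(f,[q,q],[.052,.058]).round(4).tolist())
e=back('wrist3.png',[(280,77.5),(280,281)],.01);print('bar',e,np.linalg.norm(e[0]-e[1]))
E
```

```text
wrist3.png 0 [420.9695 197.6412] [  8   8  17  19 262]
[[0.5427, 0.3741, 0.052], [0.5394, 0.3749, 0.058]]
wrist3.png 1 [405.8707 277.7716] [  8  10  18  17 232]
[[0.5659, 0.2891, 0.052], [0.5621, 0.2917, 0.058]]
top3.png 0 [184.0526 217.7105] [ 5  5  8  6 38]
[[0.5411, 0.3751, 0.052], [0.5406, 0.3739, 0.058]]
top3.png 1 [215.5897 208.    ] [ 6  5  7  7 39]
[[0.5671, 0.2891, 0.052], [0.5665, 0.2883, 0.058]]
bar [[0.3807 0.4384 0.01  ]
 [0.4461 0.2264 0.01  ]] 0.22189238962084548
```

Call:
jog_arm --pt "30 10 0 0 0 0 0.3" --pt "70 24 0 0 0 0 0.3" --pt "110 38 0 0 0 0 0.3" --pt "126 43 -10 0 0 0 0.3" --pt "126 43 -50 0 0 0 0.3" --pt "126 43 -80 0 0 0 0.3" --pt "126 43 -100 0 0 0 0.3" --pt "126 43 -100 0 0 0 0.3" --pt "126 43 -100 0 0 0 0.3"

```text
time_s: 10.1
eef_pos: [0.5394, 0.3746, 0.0742]
ee_rot: [[-0.297, 0.955, -0.0], [0.955, 0.297, -0.0], [-0.0, -0.0, -1.0]]
contact_force: [0.9, -0.2, 0.4]
finger_gap: 0.0597
```

```bash
python3 - <<'E'
from h import *
np.set_printoptions(precision=4,suppress=True)
snap('wrist','wrist4.png')
o=ctrl.observe();print(o['eef_pos'],o['ee_rot'],o['finger_gap'])
print(proj('wrist4.png',[[.540,.375,.058],[.567,.289,.052]]))
E
```

```text
[0.5398 0.3748 0.0748] [[-0.2966  0.955   0.0006]
 [ 0.955   0.2966  0.0005]
 [ 0.0003  0.0007 -1.    ]] 0.05979083782038633
[[285.033  251.2254]
 [284.82   355.8654]]
```

View pics/wrist4.png

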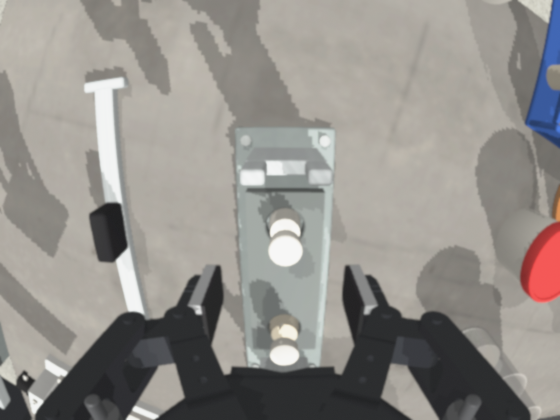

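Caps appear at (285,249) and (285,355), matching the predictions (285,251) and (285,356). I'm descending and gripping the tall vial.

Call:
jog_arm --pt "0 1 -12 0 0 0 0.3" --pt "0 1 -24 0 0 0 0.3" --pt "0 1 -34 0 0 0 0.3" --pt "0 1 -34 0 0 0 0.3" --pt "0 1 -34 0 0 0 0.5" --pt "0 1 -34 0 0 0 0.7" --pt "0 1 -34 0 0 0 0.85" --pt "0 1 -34 0 0 0 1" --pt "0 1 -34 0 0 0 1" --pt "0 1 -34 0 0 0 1"

```text
time_s: 11.4
eef_pos: [0.5401, 0.3759, 0.0408]
ee_rot: [[-0.297, 0.955, 0.001], [0.955, 0.297, 0.001], [0.0, 0.001, -1.0]]
contact_force: [-0.4, 0.9, 6.0]
finger_gap: 0.0153
```

Call:
jog_arm --pt "0 0 0 0 0 0 1" --pt "0 0 5 0 0 0 1" --pt "0 0 15 0 0 0 1" --pt "0 0 30 0 0 0 1" --pt "0 0 50 0 0 0 1" --pt "0 0 80 0 0 0 1" --pt "0 0 120 0 0 0 1" --pt "0 0 160 0 0 0 1" --pt "0 0 160 0 0 0 1"

```text
time_s: 12.52
eef_pos: [0.5414, 0.3767, 0.2051]
ee_rot: [[-0.296, 0.955, 0.006], [0.955, 0.296, 0.005], [0.003, 0.007, -1.0]]
contact_force: [-0.6, 0.6, 0.3]
finger_gap: 0.0153
```

```bash
python3 - <<'E'
from h import *
a=snap('wrist','wrist5.png')['image']; t=snap('scene','scene5.png')['image']
im=np.zeros((420,800,3),'uint8'); im[:,:400]=cv2.resize(a[180:390,180:380],(400,420)); im[:,400:]=cv2.resize(t[100:205,180:280],(400,420)); cv2.imwrite('pics/c5.png',im[:,:,::-1])
print(ctrl.observe()['eef_pos'],ctrl.observe()['finger_gap'])
E
```

```text
[0.5396339  0.37557223 0.20098097] 0.015163373959174562
```

View pics/c5.png

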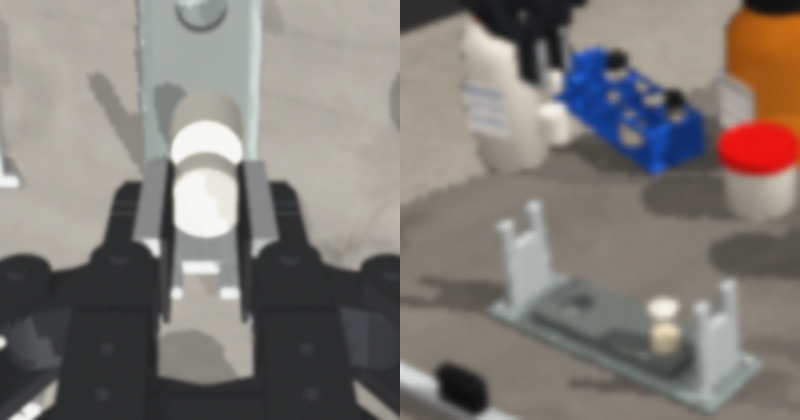

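```bash
python3 - <<'E'
from h import *
np.set_printoptions(precision=4,suppress=True)
o=ctrl.observe();p=o['eef_pos']
print(proj('wrist5.png',[p+[0,0,.018],p+[0,0,.007],p+[0,0,-.034]]))
q=back('wrist5.png',[(283,281)],p[2]+.018)-p; print(q, q@o['ee_rot'])
E
```

```text
[[280.2859 278.4221]
 [280.2501 268.0035]
 [280.1546 237.6809]]
[[ 0.0018 -0.0011  0.018 ]] [[-0.0015  0.0014 -0.018 ]]
```

The vial hangs upright between the pads (wrist crop around (205,205)) and the short vial is still in its pocket. I'm carrying it to above the tray.

Call:
jog_arm --pt "-5 -20 10 0 0 -2 1" --pt "-14 -60 20 0 0 -5 1" --pt "-24 -105 20 0 0 -8 1" --pt "-35 -150 20 0 0 -11 1" --pt "-46 -195 20 0 0 -14 1" --pt "-56 -240 20 0 0 -17 1" --pt "-67 -285 20 0 0 -20 1" --pt "-77 -330 20 0 0 -23 1" --pt "-87 -375 20 0 0 -26 1" --pt "-98 -420 20 0 0 -28 1"

```text
time_s: 13.88
eef_pos: [0.4398, -0.0466, 0.22]
ee_rot: [[0.19, 0.982, -0.001], [0.982, -0.19, 0.0], [-0.0, -0.001, -1.0]]
contact_force: [0.7, -0.2, -0.5]
finger_gap: 0.0151
```

Call:
jog_arm --pt "-10 -40 0 0 0 -3 1" --pt "-20 -80 0 0 0 -5 1" --pt "-30 -120 0 0 0 -7 1" --pt "-38 -155 0 0 0 -9 1" --pt "-42 -180 0 0 0 -10.6 1" --pt "-44 -190 0 0 0 -10.6 1" --pt "-44 -190 0 0 0 -10.6 1" --pt "-44 -190 0 0 0 -10.6 1" --pt "-44 -190 0 0 0 -10.6 1"

```text
time_s: 15.0
eef_pos: [0.3979, -0.2333, 0.2201]
ee_rot: [[0.362, 0.932, -0.0], [0.932, -0.362, 0.001], [0.0, -0.0, -1.0]]
contact_force: [0.8, 0.4, 0.2]
finger_gap: 0.0153
```

```bash
python3 - <<'E'
from h import *
np.set_printoptions(precision=4,suppress=True)
snap('wrist','wrist6.png')
o=ctrl.observe();print(o['eef_pos'],o['ee_rot'],o['finger_gap'],o['joints'])
E
```

```text
[ 0.3979 -0.2335  0.2202] [[ 0.3626  0.932  -0.0001]
 [ 0.932  -0.3626  0.0004]
 [ 0.0003 -0.0002 -1.    ]] 0.01503509684576506 [ 0.1677  0.2676  0.4024  1.9116 -0.1248  0.9867  0.2553]
```

View pics/wrist6.png

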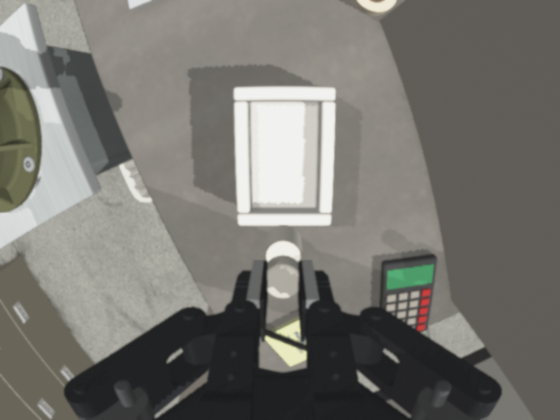

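The tray appears upright with rim corners (235,88), (336,88), (331,225) and (238,225). The vial is held at (283,265).

```bash
python3 - <<'E'
from h import *
np.set_printoptions(precision=4,suppress=True)
t=back('wrist6.png',[(235,88),(336,88),(331,225),(238,225)],.056); c=t.mean(0);print(t,c,[np.linalg.norm(t[i]-t[i-1]) for i in range(4)])
d=t[0]+t[1]-t[2]-t[3];d/=np.linalg.norm(d);print(d)
for k in(-.028,.028): print(k,c+k*d)
E
```

```text
[[ 0.3906 -0.1232  0.056 ]
 [ 0.4818 -0.1584  0.056 ]
 [ 0.4302 -0.2903  0.056 ]
 [ 0.3382 -0.2545  0.056 ]] [ 0.4102 -0.2066  0.056 ] [np.float64(0.14135447769847576), np.float64(0.09781534019533984), np.float64(0.14159026147449902), np.float64(0.09871599615447126)]
[0.3674 0.9301 0.    ]
-0.028 [ 0.3999 -0.2326  0.056 ]
0.028 [ 0.4205 -0.1806  0.056 ]
```

Call:
jog_arm --pt "1 0 -30 0 0 0 1" --pt "1 0 -65 0 0 0 1" --pt "1 0 -95 0 0 0 1" --pt "1 0 -115 0 0 0 1" --pt "1 0 -130 0 0 0 1" --pt "1 0 -138 0 0 0 1" --pt "1 0 -141 0 0 0 1" --pt "1 0 -142 0 0 0 1" --pt "1 0 -143 0 0 0 1" --pt "1 0 -143 0 0 0 1"

```text
time_s: 16.3
eef_pos: [0.3988, -0.2345, 0.0775]
ee_rot: [[0.364, 0.931, 0.001], [0.931, -0.364, -0.0], [0.0, 0.001, -1.0]]
contact_force: [-0.6, 0.6, -0.7]
finger_gap: 0.015
```

Call:
jog_arm --pt "0 0 -1 0 0 0 1" --pt "0 0 -1 0 0 0 1" --pt "0 0 -2 0 0 0 1" --pt "0 0 -2 0 0 0 1"

```text
time_s: 16.8
eef_pos: [0.3986, -0.2344, 0.0751]
ee_rot: [[0.364, 0.931, -0.0], [0.931, -0.364, 0.0], [0.0, -0.0, -1.0]]
contact_force: [-0.7, 0.0, -0.1]
finger_gap: 0.0151
```

Call:
jog_arm --pt "0 0 -0.5 0 0 0 1" --pt "0 0 -1 0 0 0 1" --pt "0 0 -1 0 0 0 1"

```text
time_s: 17.18
eef_pos: [0.3988, -0.2346, 0.0747]
ee_rot: [[0.364, 0.931, 0.001], [0.931, -0.364, -0.0], [0.0, 0.001, -1.0]]
contact_force: [-1.2, -0.4, 7.6]
finger_gap: 0.0155
```

Contact at 7.6 N: the vial is on the floor. Opening gently.

Call:
jog_arm --pt "0 0 0 0 0 0 0.85" --pt "0 0 0 0 0 0 0.75" --pt "0 0 0 0 0 0 0.6" --pt "0 0 0 0 0 0 0.45" --pt "0 0 0 0 0 0 0.4" --pt "0 0 20 0 0 0 0.4" --pt "0 0 60 0 0 0 0.4" --pt "0 0 110 0 0 0 0.4" --pt "0 0 145 0 0 0 0.3" --pt "0 0 145 0 0 0 0.3"

```text
time_s: 18.42
eef_pos: [0.3999, -0.2352, 0.2216]
ee_rot: [[0.364, 0.931, 0.005], [0.931, -0.364, -0.002], [-0.0, 0.005, -1.0]]
contact_force: [-0.6, 0.2, 0.2]
finger_gap: 0.0595
```

```bash
python3 - <<'E'
from h import *
np.set_printoptions(precision=4,suppress=True)
a=snap('wrist','wrist7.png')['image']; t=snap('scene','scene7.png')['image']
im=np.zeros((420,800,3),'uint8'); im[:,:400]=cv2.resize(a[70:350,150:417],(400,420)); im[:,400:]=cv2.resize(t[275:375,275:370],(400,420)); cv2.imwrite('pics/c7.png',im[:,:,::-1])
p=ctrl.observe()['eef_pos'];print(p,ctrl.observe()['finger_gap'])
print(proj('wrist7.png',[[.3988,-.2345,.092],[.3988,-.2345,.04]]))
E
```

```text
[ 0.3985 -0.2341  0.2189] 0.059789918153738415
[[281.186 196.181]
 [281.107 182.634]]
```

View pics/c7.png

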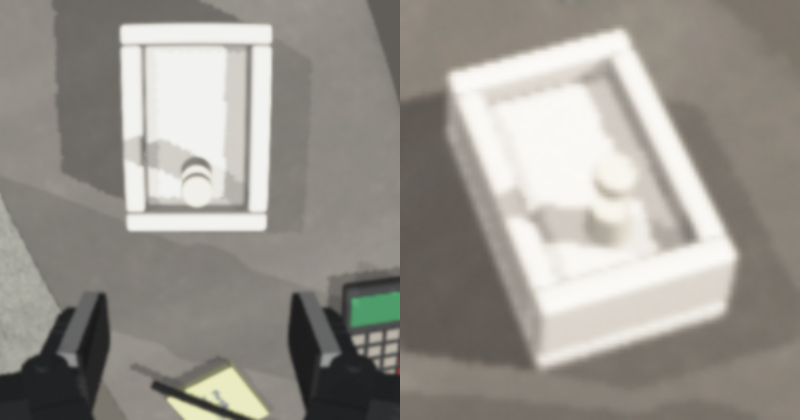

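The tall vial stands upright in the tray (cap at crop (196,188), inside the floor). Now the short one.

Call:
jog_arm --pt "6 20 0 0 0 2 0.3" --pt "19 60 0 0 0 5 0.3" --pt "34 105 0 0 0 8 0.3" --pt "48 150 0 0 0 11 0.3" --pt "63 195 0 0 0 14 0.3" --pt "77 240 0 0 0 17 0.3" --pt "92 285 0 0 0 20 0.3" --pt "106 330 0 0 0 23 0.3" --pt "121 375 0 0 0 26 0.3" --pt "135 420 0 0 0 29 0.3"

```text
time_s: 19.77
eef_pos: [0.5327, 0.1885, 0.2177]
ee_rot: [[-0.137, 0.991, -0.003], [0.991, 0.137, -0.0], [0.0, -0.003, -1.0]]
contact_force: [-0.7, -1.7, 0.5]
finger_gap: 0.06
```

Call:
jog_arm --pt "13 40 0 0 0 3 0.3" --pt "24 75 0 0 0 7 0.3" --pt "31 97 0 0 0 9.6 0.3" --pt "33 103 -15 0 0 9.6 0.3" --pt "33 103 -50 0 0 9.6 0.3" --pt "33 103 -90 0 0 9.6 0.3" --pt "33 103 -115 0 0 9.6 0.3" --pt "33 103 -135 0 0 9.6 0.3" --pt "33 103 -140 0 0 9.6 0.3" --pt "33 103 -140 0 0 9.6 0.3"

```text
time_s: 21.02
eef_pos: [0.5661, 0.2881, 0.0786]
ee_rot: [[-0.296, 0.955, -0.001], [0.955, 0.296, -0.001], [-0.0, -0.001, -1.0]]
contact_force: [-0.1, -0.3, -0.1]
finger_gap: 0.0599
```

```bash
python3 - <<'E'
from h import *
np.set_printoptions(precision=4,suppress=True)
s=snap('wrist','wrist8.png'); o=ctrl.observe();print(o['eef_pos'],o['ee_rot'],o['finger_gap'])
q=proj('wrist8.png',[[.5665,.289,.052]])[0];print(q)
g=cv2.cvtColor(cv2.imread('pics/wrist8.png'),cv2.COLOR_BGR2GRAY);x,y=q.astype(int)
p=g[y-20:y+21,x-25:x+26];n,l,st,c=cv2.connectedComponentsWithStats((p>235).astype('uint8'));
j=1+st[1:,4].argmax();r=c[j]+[x-25,y-20];print(r,st[j],back('wrist8.png',[r],.052))
E
```

```text
[0.5666 0.2884 0.0794] [[-0.296   0.9552  0.0001]
 [ 0.9552  0.296  -0.0001]
 [-0.0001  0.0001 -1.    ]] 0.059722893095474745
[284.8028 243.0734]
[284.6165 242.5652] [  9   5  34  30 798] [[0.5663 0.2893 0.052 ]]
```

The cap measures within 1 mm of the TCP. I'm descending to z≈0.037 and gripping.

Call:
jog_arm --pt "0 1 -15 0 0 0 0.3" --pt "0 1 -30 0 0 0 0.3" --pt "0 1 -42 0 0 0 0.3" --pt "0 1 -42 0 0 0 0.3" --pt "0 1 -42 0 0 0 0.5" --pt "0 1 -42 0 0 0 0.7" --pt "0 1 -42 0 0 0 0.85" --pt "0 1 -42 0 0 0 1" --pt "0 1 -42 0 0 0 1" --pt "0 1 -42 0 0 0 1"

```text
time_s: 22.32
eef_pos: [0.5676, 0.2902, 0.0402]
ee_rot: [[-0.297, 0.955, 0.003], [0.955, 0.297, 0.002], [0.001, 0.003, -1.0]]
contact_force: [-5.0, -1.9, 18.4]
finger_gap: 0.0
```

Call:
jog_arm --pt "0 0 0 0 0 0 1" --pt "0 0 5 0 0 0 1" --pt "0 0 15 0 0 0 1" --pt "0 0 30 0 0 0 1" --pt "0 0 50 0 0 0 1" --pt "0 0 80 0 0 0 1" --pt "0 0 120 0 0 0 1" --pt "0 0 160 0 0 0 1" --pt "0 0 183 0 0 0 1" --pt "0 0 183 0 0 0 1"

```text
time_s: 23.58
eef_pos: [0.5677, 0.29, 0.223]
ee_rot: [[-0.296, 0.955, 0.004], [0.955, 0.296, 0.002], [0.001, 0.005, -1.0]]
contact_force: [-0.7, -0.2, -0.4]
finger_gap: -0.0001
```

The fingers shut to 0, so that grasp failed. Looking before anything else.

```bash
python3 - <<'E'
from h import *
a=snap('wrist','wrist9.png')['image']; t=snap('scene','scene9.png')['image']
im=np.zeros((420,800,3),'uint8'); im[:,:400]=cv2.resize(a[130:410,150:417],(400,420)); im[:,400:]=cv2.resize(t[130:225,190:285],(400,420)); cv2.imwrite('pics/c9.png',im[:,:,::-1])
p=ctrl.observe()['eef_pos'];print(p,ctrl.observe()['finger_gap'])
print(proj('wrist9.png',[[.5665,.289,.052],[.5665,.289,.006]]))
E
```

```text
[0.56636279 0.28948277 0.2199854 ] -0.0003678490977252909
[[281.01467356 186.61943585]
 [280.98730307 176.87988417]]
```

View pics/c9.png

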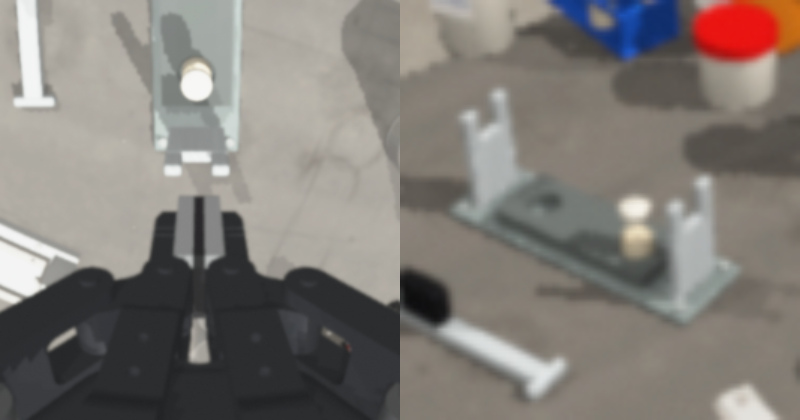

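The short vial still stands upright in its pocket at crop (196,80), where it was expected. The pads rode up its shoulder (24 mm body below the 21 mm cap), so I need a deeper grip. I'm reopening and re-checking from close by.

Call:
jog_arm --pt "0 0 0 0 0 0 0.3" --pt "0 0 0 0 0 0 0.3" --pt "0 0 0 0 0 0 0.3" --pt "0 0 0 0 0 0 0.3" --pt "0 0 -40 0 0 0 0.3" --pt "0 0 -80 0 0 0 0.3" --pt "0 0 -115 0 0 0 0.3" --pt "0 0 -135 0 0 0 0.3" --pt "0 0 -140 0 0 0 0.3" --pt "0 0 -140 0 0 0 0.3"

```text
time_s: 24.92
eef_pos: [0.5669, 0.2897, 0.0805]
ee_rot: [[-0.297, 0.955, 0.0], [0.955, 0.297, 0.0], [0.0, 0.0, -1.0]]
contact_force: [0.3, -0.2, 0.2]
finger_gap: 0.0598
```

```bash
python3 - <<'E'
from h import *
np.set_printoptions(precision=4,suppress=True)
s=snap('wrist','wrist10.png'); o=ctrl.observe();print(o['eef_pos'],o['finger_gap'])
q=proj('wrist10.png',[[.5665,.289,.052]])[0];print(q)
g=cv2.cvtColor(cv2.imread('pics/wrist10.png'),cv2.COLOR_BGR2GRAY);x,y=q.astype(int)
p=g[y-20:y+21,x-25:x+26];n,l,st,c=cv2.connectedComponentsWithStats((p>235).astype('uint8'));
j=1+st[1:,4].argmax();r=c[j]+[x-25,y-20];print(r,st[j],back('wrist10.png',[r],.052))
E
```

```text
[0.5672 0.2899 0.0811] 0.05959226890858793
[282.6885 243.7132]
[282.4479 243.2497] [  9   6  34  30 777] [[0.5663 0.2893 0.052 ]]
```

Call:
jog_arm --pt "-1 0 -18 0 0 0 0.3" --pt "-1 0 -36 0 0 0 0.3" --pt "-1 0 -49 0 0 0 0.3" --pt "-1 0 -49 0 0 0 0.3" --pt "-1 0 -49 0 0 0 0.5" --pt "-1 0 -49 0 0 0 0.65" --pt "-1 0 -49 0 0 0 0.8" --pt "-1 0 -49 0 0 0 1" --pt "-1 0 -49 0 0 0 1" --pt "-1 0 -49 0 0 0 1"

```text
time_s: 26.22
eef_pos: [0.5661, 0.2899, 0.0319]
ee_rot: [[-0.296, 0.955, 0.001], [0.955, 0.296, 0.001], [0.0, 0.001, -1.0]]
contact_force: [0.5, -0.7, 6.4]
finger_gap: 0.0176
```

Gripped at 17.6 mm (the tall vial's 22 mm body read 15.3). A short lift first.

Call:
jog_arm --pt "0 0 0 0 0 0 1" --pt "0 0 4 0 0 0 1" --pt "0 0 10 0 0 0 1" --pt "0 0 20 0 0 0 1" --pt "0 0 30 0 0 0 1" --pt "0 0 30 0 0 0 1"

```text
time_s: 26.98
eef_pos: [0.5663, 0.2899, 0.0625]
ee_rot: [[-0.297, 0.955, 0.002], [0.955, 0.297, 0.001], [0.0, 0.002, -1.0]]
contact_force: [-0.3, 0.4, -0.8]
finger_gap: 0.0175
```

Call:
jog_arm --pt "0 0 30 0 0 0 1" --pt "0 0 70 0 0 0 1" --pt "0 0 110 0 0 0 1" --pt "-4 -10 150 0 0 -1 1" --pt "-14 -45 160 0 0 -4 1" --pt "-28 -90 160 0 0 -8 1" --pt "-42 -135 160 0 0 -12 1" --pt "-56 -180 160 0 0 -16 1" --pt "-70 -225 160 0 0 -20 1" --pt "-84 -270 160 0 0 -24 1"

```text
time_s: 28.22
eef_pos: [0.4809, 0.0182, 0.2212]
ee_rot: [[0.12, 0.993, 0.0], [0.993, -0.12, 0.0], [0.0, 0.0, -1.0]]
contact_force: [0.0, 0.3, 0.1]
finger_gap: 0.0176
```

Call:
jog_arm --pt "-14 -45 0 0 0 -4 1" --pt "-28 -90 0 0 0 -8 1" --pt "-42 -135 0 0 0 -11 1" --pt "-54 -175 0 0 0 -14 1" --pt "-60 -193 0 0 0 -14.9 1" --pt "-62 -201 0 0 0 -14.9 1" --pt "-62 -201 0 0 0 -14.9 1" --pt "-62 -201 0 0 0 -14.9 1"

```text
time_s: 29.22
eef_pos: [0.4202, -0.18, 0.221]
ee_rot: [[0.367, 0.93, -0.0], [0.93, -0.367, 0.001], [0.001, -0.0, -1.0]]
contact_force: [-0.1, -0.4, -0.2]
finger_gap: 0.017
```

```bash
python3 - <<'E'
from h import *
snap('wrist','wrist11.png')
o=ctrl.observe();print(o['eef_pos'],o['ee_rot'],o['finger_gap'])
E
```

```text
[ 0.420189   -0.18013733  0.2210468 ] [[ 3.66735005e-01  9.30325436e-01 -1.34755694e-04]
 [ 9.30325349e-01 -3.66734897e-01  5.10278330e-04]
 [ 4.25305295e-04 -3.12503564e-04 -9.99999861e-01]] 0.01719789368982632
```

View pics/wrist11.png

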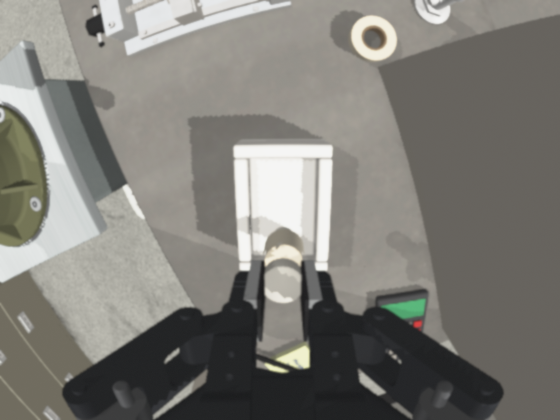

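The short vial is held upright at (283,265) over the tray. Lowering it.

Call:
jog_arm --pt "0 0 -30 0 0 0 1" --pt "0 0 -65 0 0 0 1" --pt "0 0 -100 0 0 0 1" --pt "0 0 -123 0 0 0 1" --pt "0 0 -138 0 0 0 1" --pt "0 0 -146 0 0 0 1" --pt "0 0 -150 0 0 0 1" --pt "0 0 -152 0 0 0 1" --pt "0 0 -153 0 0 0 1" --pt "0 0 -153 0 0 0 1"

```text
time_s: 30.52
eef_pos: [0.4198, -0.1814, 0.0684]
ee_rot: [[0.369, 0.929, 0.0], [0.929, -0.369, -0.0], [0.0, 0.0, -1.0]]
contact_force: [-0.4, 0.2, -0.9]
finger_gap: 0.0175
```

Call:
jog_arm --pt "0 0 -1 0 0 0 1" --pt "0 0 -1.5 0 0 0 1" --pt "0 0 -2 0 0 0 1" --pt "0 0 -2 0 0 0 1"

```text
time_s: 31.02
eef_pos: [0.4196, -0.1814, 0.0661]
ee_rot: [[0.369, 0.929, -0.0], [0.929, -0.369, 0.0], [0.0, -0.0, -1.0]]
contact_force: [0.0, 0.2, -0.6]
finger_gap: 0.0177
```

Call:
jog_arm --pt "0 0 -0.5 0 0 0 1" --pt "0 0 -1 0 0 0 1" --pt "0 0 -1 0 0 0 1"

```text
time_s: 31.4
eef_pos: [0.4199, -0.1815, 0.0658]
ee_rot: [[0.369, 0.929, 0.001], [0.929, -0.369, -0.0], [0.0, 0.001, -1.0]]
contact_force: [-1.8, 0.2, 8.8]
finger_gap: 0.0174
```

In contact. Opening moderately and retreating upward.

Call:
jog_arm --pt "0 0 0 0 0 0 0.8" --pt "0 0 0 0 0 0 0.7" --pt "0 0 0 0 0 0 0.55" --pt "0 0 0 0 0 0 0.5" --pt "0 0 0 0 0 0 0.5" --pt "0 0 15 0 0 0 0.5" --pt "0 0 50 0 0 0 0.4" --pt "0 0 100 0 0 0 0.3" --pt "0 0 150 0 0 0 0.3" --pt "0 0 150 0 0 0 0.3"

```text
time_s: 32.65
eef_pos: [0.4215, -0.1823, 0.2186]
ee_rot: [[0.369, 0.929, 0.007], [0.929, -0.369, -0.002], [0.001, 0.007, -1.0]]
contact_force: [0.7, 0.0, -0.1]
finger_gap: 0.0598
```

```bash
python3 - <<'E'
from h import *
np.set_printoptions(precision=4,suppress=True)
a=snap('wrist','wrist12.png')['image']; t=snap('scene','scene12.png')['image']; u=snap('top','top12.png')['image']
im=np.zeros((560,800,3),'uint8'); im[:420,:400]=cv2.resize(a[70:350,150:417],(400,420)); im[:300,400:]=cv2.resize(t[275:375,275:375],(400,300)); im[300:560,400:]=cv2.resize(u[190:307,150:330],(400,260)); cv2.imwrite('pics/c12.png',im[:,:,::-1])
p=ctrl.observe();print(p['eef_pos'],p['finger_gap'],p['time_s'])
print((proj('wrist12.png',[[.42,-.1815,.086],[.3988,-.2345,.092]])-[150,70])*1.5)
E
```

```text
[ 0.4192 -0.181   0.2146] 0.05997837148314666 32.8
[[195.7151 188.0564]
 [195.656  276.1488]]
```

No more pictures can be viewed, so I'll check by numbers: compare predicted upright-cylinder silhouettes against image differences.

```bash
python3 - <<'E'
from h import *
def sil(f,x,y,z0,h,r):
    a=np.linspace(0,6.28,40); P=np.concatenate([np.c_[x+r*np.cos(a),y+r*np.sin(a),np.full(40,z)] for z in(z0,z0+h)])
    m=np.zeros((420,560),'uint8'); cv2.fillConvexPoly(m,cv2.convexHull(proj(f,P).round().astype(np.int32)),1); return m>0
G=lambda f:cv2.imread('pics/'+f).astype(int)
def st(m): ys,xs=np.nonzero(m); return (len(xs),xs.min(),xs.max(),ys.min(),ys.max()) if len(xs) else 0
# scene & top: before(7/1/3) vs after
for a,b in(('scene7.png','scene12.png'),('top3.png','top12.png')):
    d=np.abs(G(a)-G(b)).max(2)>18
    s=sil(b,.42,-.1815,.04,.046,.012); t=sil(b,.3988,-.2345,.04,.052,.011)
    n,l,S,c=cv2.connectedComponentsWithStats(d.astype('uint8'))
    print(b,'short sil',st(s),'changed frac',d[s].mean().round(2),'tall sil',st(t),'changed',d[t].mean().round(2))
    for k in(s,t):
        y,x=np.nonzero(k); y0,x0=y.min()-4,x.min()-4
        if 'scene' in b: print(G(b)[y0:y.max()+5:2,x0:x.max()+5:2].mean(2).astype(int))
# bystanders (tape, beaker) vs. start
d=np.abs(G('top1.png')-G('top12.png')).max(2)
print('tape',d[196:217,334:355].mean(),d[196:217,334:355].max(),'beaker',d[160:186,288:313].mean(),d[160:186,288:313].max())
# Hough on wrist
g=cv2.cvtColor(cv2.imread('pics/wrist12.png'),cv2.COLOR_BGR2GRAY)[130:280,230:330]
print('pred',proj('wrist12.png',[[.42,-.1815,.086],[.3988,-.2345,.092]]))
c=cv2.HoughCircles(cv2.resize(g,None,fx=3,fy=3,interpolation=3),cv2.HOUGH_GRADIENT,1,60,param1=60,param2=14,minRadius=24,maxRadius=50)
print(None if c is None else c[0][:5]/3+[230,130,0])
E
```

```text
scene12.png short sil (270, np.int64(308), np.int64(321), np.int64(289), np.int64(311)) changed frac 0.66 tall sil (277, np.int64(318), np.int64(331), np.int64(309), np.int64(333)) changed 0.06
[[129 131 132 152 174 216 235 241 245 246 247]
 [173 203 234 240 245 246 247 248 248 247 242]
 [245 246 247 248 248 247 245 237 228 202 179]
 [248 248 246 240 232 230 230 221 193 166 151]
 [232 224 215 211 226 234 238 240 206 170 150]
 [211 210 205 209 233 241 243 246 234 197 182]
 [203 223 231 215 224 241 246 246 222 199 196]
 [243 245 245 232 177 190 214 221 213 199 199]
 [234 242 242 232 219 201 194 209 236 209 199]
 [200 202 198 189 226 229 220 213 234 222 197]
 [199 198 191 150 186 218 221 206 220 209 177]
 [198 198 189 145 151 158 180 197 221 228 185]
 [200 199 197 167 151 155 180 203 229 234 228]
 [239 240 237 214 195 190 205 227 233 234 235]
 [243 246 246 246 245 246 245 244 242 239 241]
 [239 246 246 246 246 246 246 246 238 237 242]]
[[218 221 206 220 209 177 191 187 147 152 235]
 [158 180 197 221 228 185 167 166 149 127 203]
 [155 180 203 229 234 228 172 164 160 128 157]
 [190 205 22
[... 467 characters left out ...]
 192 165 163 170 196 216 231 233 205]
 [239 236 217 208 194 191 209 229 233 234 231]
 [245 246 245 245 245 243 242 243 238 231 227]
 [242 246 246 246 246 244 240 232 236 239 243]]
top12.png short sil (111, np.int64(385), np.int64(397), np.int64(257), np.int64(266)) changed frac 0.59 tall sil (115, np.int64(405), np.int64(418), np.int64(265), np.int64(274)) changed 1.0
tape 15.53968253968254 26 beaker 3.3584615384615386 10
pred [[280.47675797 195.370938  ]
 [280.43733549 254.09920192]]
[[300.5        240.5         14.23333359]
 [261.83333397 234.5         16.46666718]
 [258.16666603 181.5         16.46666718]
 [281.16666794 253.83333588  11.26666641]
 [280.5        185.5         11.        ]]
```

```bash
python3 - <<'E'
from h import *
np.set_printoptions(precision=4,suppress=True,linewidth=200)
print('tape',back('wrist11.png',[(374,38)],.019),'vs .573,-.064')
G=lambda f:cv2.imread('pics/'+f).astype(int)
e=proj('scene12.png',[[.3807,.4384,.01],[.4461,.2264,.01],[.4136,.332,.03]]);print('bar px scene',e)
for a in('scene9.png','scene7.png'):
    d=np.abs(G(a)-G('scene12.png')).max(2); x0,y0=e.min(0).astype(int)-5; x1,y1=e.max(0).astype(int)+5
    print(a,'bar region diff',d[y0:y1,x0:x1].mean(),d[y0:y1,x0:x1].max())
t=back('top12.png',[(0,0)],0)
g=G('top12.png').mean(2);q=proj('top12.png',[[.3807,.4384,.01],[.4461,.2264,.01]]);print('bar ends pred top',q)
m=np.zeros(g.shape,'uint8');m[210:275,160:250]=(g[210:275,160:250]>150);n,l,S,c=cv2.connectedComponentsWithStats(m);print(S[1:][S[1:,4]>25],g[210:275,160:250].max())
w=cv2.imread('pics/wrist12.png',0); print('short: z->px',proj('wrist12.png',[[.42,-.1815,z] for z in(.086,.076,.04)])); print('col280 rows165-275',w[165:275,280])
print('row190',w[190,255:310],'\nrow196',w[196,255:310])
E
```

```text
tape [[ 0.5725 -0.0656  0.019 ]] vs .573,-.064
bar px scene [[169.2637 186.8421]
 [223.9763 213.6201]
 [194.6581 194.5527]]
scene9.png bar region diff 4.543496621621622 15
scene7.png bar region diff 3.423564189189189 8
bar ends pred top [[163.6564 276.5705]
 [239.8902 252.5117]]
[[212 251  29  12 112]
 [163 267  28   8  73]] 166.66666666666666
short: z->px [[280.4768 195.3709]
 [280.4635 192.4818]
 [280.4225 183.4234]]
col280 rows165-275 [244 244 244 244 244 244 244 243 236 206 155 131 129 137 165 207 228 233 222 187 177 214 235 240 241 241 241 241 242 242 242 242 242 242 242 242 242 242 242 242 242 242 242 243 244 244 244 244 244
 244 244 244 244 244 244 244 244 244 243 237 219 175 144 135 135 135 135 137 152 194 230 241 242 242 242 240 227 185 144 140 164 207 233 241 242 242 242 242 242 242 242 242 242 242 242 242 242 242
 242 243 244 244 244 244 244 243 236 201 152 135]
row190 [243 244 244 244 244 244 243 242 242 242 240 233 224 218 212 201 206 222 234 238 239 240 240 241 241 241 241 241 242 242 242 241 240 235 224 219 228 236 238 238 238 234 223 207 194 191 191 190 191
 191 191 192 194 197 198] 
row196 [242 243 244 244 244 244 244 244 244 244 244 244 244 242 238 236 236 237 238 239 240 240 241 241 242 242 242 242 243 243 243 243 244 244 244 243 242 240 239 238 238 239 238 234 221 202 192 190 189
 189 189 189 189 190 189]
```

All checks agree, so I'm handing in.

```bash
python3 -c "
from plant import ctrl
print(ctrl.job_done(), ctrl.observe()['time_s'])"
```

```text
the job is handed in; nothing more can be done
the job is handed in; nothing more can be done
```

I handed the job in at about 33 s. The bar is on the worktop about 0.14 m nearer the robot than the carrier, and both vials are standing on the tray floor. No verdict was reported.

- **Bar:** I gripped it by the tab, lifted it 60 mm straight up, carried it parallel and released it. The last images show it has not moved since.
- **Tall vial:** it was gripped and placed on the first try. Its cap in the wrist image was within 1 px of the prediction, and the scene picture showed it upright.
- **Short vial:** the first grasp failed. The pads rode up over the vial's shoulder and shut at 0 mm, with an 18 N reaction. I didn't check before raising the arm, because I had sent the lift together with the close. The vial stayed upright in its pocket, and a grip 9 mm lower held.
- **Short vial, final check:** I had used all 12 pictures, so I checked it only by numbers. The top edge of its cap in the wrist image and its scene silhouette fit an upright vial at the planned spot, though an automatic circle fit missed the cap by 10 px. I took that as a false fit to an edge.
- **Bystanders:** the tape roll was within about 2 mm of its first measured position, and the beaker area in the top image was unchanged.

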